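# Load the derusting barrel and hold its bayonet lid short of the click

### The job

Load the derusting barrel: sort the mixed hardware on the bench so that both rusty steel bolts go into the red barrel and the green plastic knob goes into the yellow tray. Then put the bayonet lid in the barrel with its lugs in the slots, press it down, turn it clockwise to the yellow mark, half-way to the lock, without letting it turn on as far as the click, and finish still gripping it steady there so that I can look round the seal before it locks. Leave the spray can, the jar and the screwdriver alone.

Things in the scene. Friction and masses are not known exactly. Their poses are not given: they have to be found in the camera images.
- barrel: Red tumbling barrel, 156 mm across, bolted upright on a blue 200 mm square plate; it cannot move. Origin: centre of the plate's underside, on the bench, on the barrel's axis; z up. Zinc-grey rim, its collar 176 mm across, top 130 mm above the bench; floor inside 18 mm above the bench. Its two halves are alike: all that is said of one side holds after half a turn.
- barrel_rim (a point): Point on the barrel's axis, level with the rim's top. Mouth: 120 mm bore between two ledges 8 mm thick, top level with the rim, under which the lugs run. Below is a sprung black rubber seal ring: hole 94 mm across, top 8 mm below the rim, pushed straight down up to 12 mm by the lid; it pushes back 4.5 N at first, 8 N when the lid is right down.
- mark_white (a point): White mark on the rim collar, 83 mm from the axis, on the barrel's +x (another at -x): middle of a slot 34 degrees wide between the ledges, through which a lid lug goes down. From here the lid turns clockwise seen from above; the other way it is stopped at once.
- mark_yellow (a point): Yellow mark on the rim collar, 45 degrees clockwise from the white one (another across the mouth): half-way. The lid's lugs and white lines point here when it is half-turned.
- mark_blue (a point): Blue mark on the rim collar, 90 degrees clockwise from the white one (another across the mouth): the lock. The click begins some 12 degrees before it: the spring lifts the lugs 4.5 mm into notches under the ledges.
- lid: Bayonet lid, 57 mm high, 0.26 kg, starting flat on the bench, right way up. Origin: centre of its underside, on its axis; z up. Plug 116 mm across (lowest 4 mm: 111 mm), 18 mm high; above it a red flange 150 mm across, 5 mm thick, that stops on the rim when pressed right down (origin then 18 mm below the rim). The lugs pass under the ledges with the origin 15 to 18 mm below the rim.
- lid_grip (a point): On the lid's axis, 46 mm above its underside: middle of the straight black handle bar, 90 mm long (along the lid's x, in line with the lugs), 24 mm thick (y), from 23 to 57 mm above the lid's underside. A good place for the TCP.
- lid_lug (a point): Outer end of the lug at the lid's +x, 68 mm from its axis; another at -x. Lugs are 24 degrees wide and 7 mm high, level with the underside. White lines on the flange show where they are. The lid is the same after half a turn.
- bolt_a: Rusty brown steel hex bolt lying on the bench, 0.11 kg, 59 mm long along its x: shaft 16 mm thick from 31 mm behind (-x) to 17 mm ahead of the origin, then a hexagonal head 26 mm across flats and 11 mm long. Origin: on the bench below mid-length; the shaft's axis is 11 mm above it.
- bolt_b: A second bolt, just like bolt_a.
- knob: Green plastic clamping knob with six lobes standing on its 8 mm high brass boss: 44 mm across the lobes, 26 mm high, lobes from 8 to 26 mm above the bench. Origin: centre of the underside; lobes at 0, 60, 120 ... degrees from its x axis, so across its y axis it is 40 mm wide with two lobes on each side.
- tray: Yellow plastic tray, fixed to the bench, 130 (x) by 170 (y) by 45 mm high, walls and floor 4 mm. Origin: centre of its underside.
- spray_can: Bystander: white and blue spray can, 66 mm across, 192 mm high, standing; origin at the centre of its underside.
- jar: Bystander: glass jar with a steel cap, 68 mm across, 85 mm high, standing; origin at the centre of its underside.
- screwdriver: Bystander: screwdriver with an orange handle, about 200 mm long, lying on the bench beyond the tray; origin near its middle, x along it towards the tip.
Not all that is in view belongs to the job. What is shaped like the bolt_b but purple is not meant.

How it is judged:
By the outcome, as a careful person would: the job done as asked, in the order asked, and still so for the second after the job is handed in, while the arm keeps its last pose, push and grip.
It also fails if it takes over 72 s, if anything falls off the work surface, if the arm or the gripper's body presses on something with over 40 N, if the wrist force passes 120 N, or if a joint passes its speed limit or range.

### The arm

A 7-joint arm with a two-finger parallel gripper is mounted at the origin on the work surface. World frame = base frame: x ahead of the robot, y to its left, z up, the work surface at z = 0. Lengths are in m, angles in rad, forces in N, time in s.
With the tool pointing down it reaches from about 0.4 to 0.9 m from the base axis. Payload 5.5 kg.
Tool frame: the origin (TCP) lies between the finger pads, 19 mm behind the fingertips; this is the grasp point; z points along the fingers, y is the line along which they close (so a half turn about z gives the same grasp; the last joint's range is limited). The gripper opens to 92 mm and grips with 3 to 60 N. Pads are 19 mm wide; open, the fingers measure 130 mm over their backs; the gripper's body (75 mm by 190 mm) begins 47 mm behind the grasp point.
Start: joints at [-1.058, 0.501, -0.427, 1.55, 0.221, 1.138, -0.21], TCP at [0.161, 0.63, 0.246] pointing down, gripper open.
Joint ranges: [-2.88, 2.88], [-0.31, 2.03], [-1.54, 1.56], [0.2, 2.42], [-1.41, 4.55], [0.19, 2.02], [-2.57, 2.57]. Speed limits (rad/s): [2.57, 2.57, 3.14, 3.14, 3.14, 3.14, 3.14].

### API

Orientations are given as a unit quaternion [x, y, z, w].
In Python, from bench import manip, effector, viewer gives the robot as it stands. Calls block until the motion is done:
- manip.move_pose(position, orientation): joint-space move of the TCP to a pose.
- manip.servo_line(position, ori=None, vel=0.15): straight line of the TCP; ori=None keeps the orientation; vel is the mean speed in m/s.
- manip.movej(angles): joint-space move.
- effector.open_jaws() and effector.close(f_grip=None): open the fingers fully, or close them until they stop; f_grip is the grip in N (None keeps the last).
- manip.sleep(seconds).
- manip.solve_ik(position, orientation): joint angles nearest the present ones, or None.
- viewer.get_image(name): name is "scene" or "top" or "wrist"; returns the picture (384x512x3 uint8, red, green, blue); there is no depth.
- viewer.get_calibration(name): a dict with "vfov" (degrees; the focal length in pixels is half the picture's height over the tangent of half this angle, whatever the lens; pixels are square), "cx", "cy" (the principal point, pixels), "eye" and "attitude" of the camera in the world. Camera axes: x right, y down, z forward; pixel columns grow to the right and rows downward; lengths in m; the calibration is good to about 2 mm. A picture is of the moment at which its call begins: read the wrist's pose just before it. get_calibration takes no time and is no camera call; for the wrist camera it gives the pose at the moment of the call.
A pose or a line that the arm cannot do raises manip.PlanningError and nothing moves.
- manip.hand_in(): hands the job in; it is judged then, once.
Readings, each from a call of its own:
- manip.current_clock(): time.
- manip.current_q(): joint angles.
- manip.current_joint_velocities(): joint speeds.
- manip.current_tau(): joint torques, N m.
- manip.current_tool_pos(): TCP position.
- manip.current_tcp_rot(): TCP orientation.
- manip.current_force(): force on the tool from outside, world axes, zero at the start.
- manip.current_wrist_torque(): the same for the moment, N m.
- manip.current_finger_gap(): finger opening in m.
- manip.current_gripper_force(): force on a finger pad.
Only numpy, scipy, OpenCV 4.12 (cv2) and the standard library are available. Lean on these libraries where they do the work, as an engineer would, in place of code of your own. Each camera call takes 0.05 s, during which the arm holds its last target. There are 200 camera calls.

## Working session

There is one attempt and no reset: what is moved stays moved. The work goes in short steps, each a Python script; the robot and the scene stay as the last script left them, time stands still between calls to the robot, and variables do not carry over. Pictures are saved under pics/ and viewed, at most 10 in all, crops included, and the job is handed in when it is done.

```bash
ls; mkdir -p pics; python3 - <<'E'
from bench import manip,effector,viewer
import cv2
for n in("scene","top","wrist"):
    c=viewer.get_calibration(n);print(n,c)
    cv2.imwrite(f"pics/{n}0.png",cv2.cvtColor(viewer.get_image(n),cv2.COLOR_RGB2BGR))
print(manip.current_clock(),manip.current_tcp_rot())
E
```

```text
pics
scene {'vfov': 43.35966112258687, 'cx': 265.76912193147564, 'cy': 186.3727823986844, 'eye': array([1.13093164, 0.42450303, 0.99936172]), 'attitude': array([ 0.42139835,  0.84569409, -0.29614729, -0.13972015])}
top {'vfov': 57.70071719302478, 'cx': 260.22783362132947, 'cy': 192.02607634730234, 'eye': array([0.50390139, 0.00622058, 0.90632934]), 'attitude': array([ 0.71265174, -0.70022998,  0.03518458, -0.02382272])}
wrist {'vfov': 67.06901385640987, 'cx': 255.43143519853172, 'cy': 193.1028388664696, 'eye': array([0.08340771, 0.64942933, 0.38353976]), 'attitude': array([0.78042855, 0.60701799, 0.09079954, 0.11923033])}
0.15 [ 1.24540020e-01  9.92214309e-01 -7.29202294e-04 -1.28163454e-04]
```

View pics/top0.png

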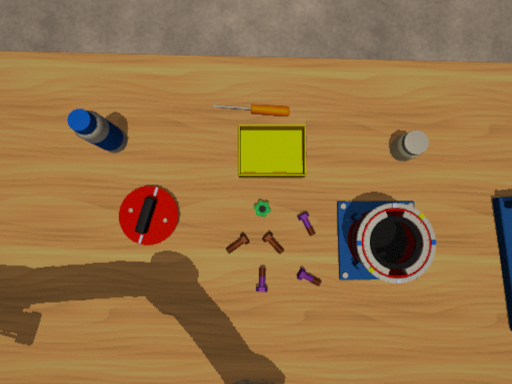

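View pics/scene0.png

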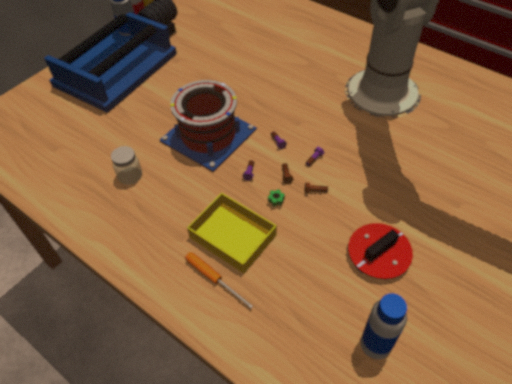

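The top view shows the lid at (149,215), brown bolts at (238,243) and (273,242), knob (262,208), tray (272,151) and barrel rim at (396,243). Its yellow marks are near (421,216) and (372,269). There are three purple decoys at (307,223), (262,279) and (309,277). I'll get coarse positions, then look closer with the wrist camera.

```bash
cat > h.py <<'E'
from bench import manip,effector,viewer
import cv2,numpy as np
from scipy.spatial.transform import Rotation as R
def cast(c,uv,z):
    f=192/np.tan(np.radians(c["vfov"]/2)); uv=np.atleast_2d(uv).astype(float)
    d=np.c_[(uv[:,0]-c["cx"])/f,(uv[:,1]-c["cy"])/f,np.ones(len(uv))]
    d=R.from_quat(c["attitude"]).apply(d); e=np.array(c["eye"])
    return (e+d*((z-e[2])/d[:,2])[:,None])[:,:2]
def shot(n,name):
    c=viewer.get_calibration(n); im=viewer.get_image(n)
    cv2.imwrite(f"pics/{name}.png",cv2.cvtColor(im,cv2.COLOR_RGB2BGR)); np.save(f"pics/{name}.npy",np.array([c],object),allow_pickle=True)
    return im,c
def load(name):
    return cv2.cvtColor(cv2.imread(f"pics/{name}.png"),cv2.COLOR_BGR2RGB),np.load(f"pics/{name}.npy",allow_pickle=True)[0]
def down(yaw):  # tool z down, tool y axis (closing) at world angle yaw
    y=np.array([np.cos(yaw),np.sin(yaw),0]);z=np.array([0,0,-1.]);x=np.cross(y,z)
    return R.from_matrix(np.c_[x,y,z]).as_quat()
def blobs(m,amin):
    n,l,s,c=cv2.connectedComponentsWithStats(m.astype(np.uint8))
    return [(s[i,4],c[i],l==i) for i in range(1,n) if s[i,4]>=amin]
E
python3 - <<'E'
from h import *
im=cv2.cvtColor(cv2.imread("pics/top0.png"),cv2.COLOR_BGR2RGB);c=viewer.get_calibration("top")
for n,uv,z in[("lid",(149,215),.023),("b1",(238,243),.01),("b2",(273,242),.01),("knob",(262,208),.02),("tray",(272,151),.04),("tray corners",[(238,125),(305,125),(306,177),(239,177)],.045),("rim",(396,243),.13),("yel",(421,216),.13),("yel2",(372,269),.13),("purp",[(307,223),(262,279),(309,277)],.01),("jar",(415,142),.085),("can",(79,120),.19),("lidline",[(156,190),(141,241)],.023)]:
    print(n,cast(c,uv,z).round(3).tolist())
cv2.imwrite("pics/crop.png",cv2.resize(cv2.cvtColor(im[120:300,210:450],cv2.COLOR_RGB2BGR),None,fx=3.3,fy=3.3,interpolation=cv2.INTER_CUBIC))
E
```

```text
lid [[0.515, 0.272]]
b1 [[0.448, 0.047]]
b2 [[0.452, -0.042]]
knob [[0.538, -0.013]]
tray [[0.681, -0.035]]
tray corners [[0.744, 0.052], [0.748, -0.117], [0.616, -0.121], [0.613, 0.046]]
rim [[0.461, -0.309]]
yel [[0.522, -0.367]]
yel2 [[0.403, -0.255]]
purp [[0.501, -0.129], [0.358, -0.016], [0.365, -0.135]]
jar [[0.701, -0.378]]
can [[0.707, 0.375]]
lidline [[0.578, 0.257], [0.45, 0.289]]
```

View pics/crop.png

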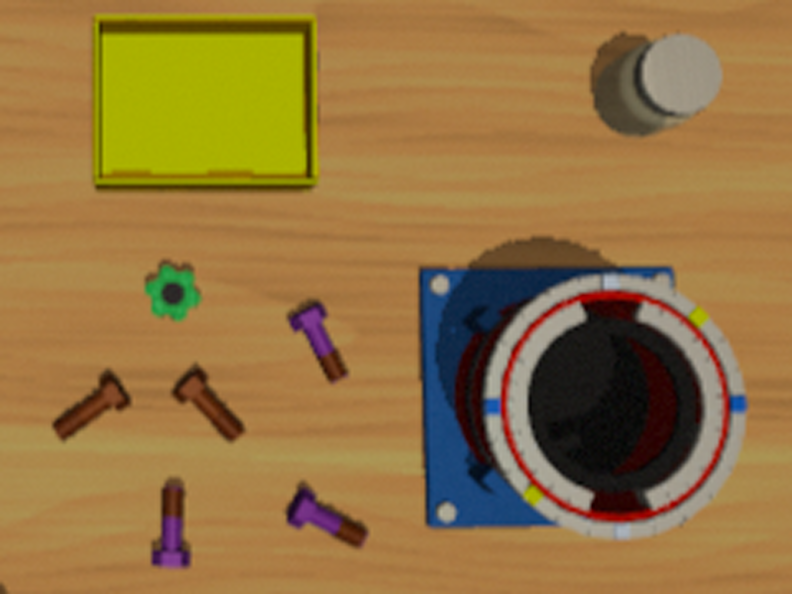

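The crop shows plain brown bolts (rusty) against purple-headed decoys. The rim's white marks are at the top and bottom of the ring, yellow at upper right and lower left. Next is a wrist shot over the bolts.

```bash
python3 - <<'E'
from h import *
manip.move_pose([0.50,0.0,0.24],down(np.pi/2))
im,c=shot("wrist","w1"); print(manip.current_clock(),c["eye"],R.from_quat(c["attitude"]).as_matrix()[:,2],manip.current_q().round(2) if hasattr(manip.current_q(),'round') else manip.current_q())
E
```

```text
2.7333 [0.42039902 0.00091556 0.3789453 ] [ 2.96167110e-01 -1.53722193e-04 -9.55136126e-01] [-0.09  0.21  0.04  1.94 -0.01  0.99  1.53]
```

View pics/w1.png

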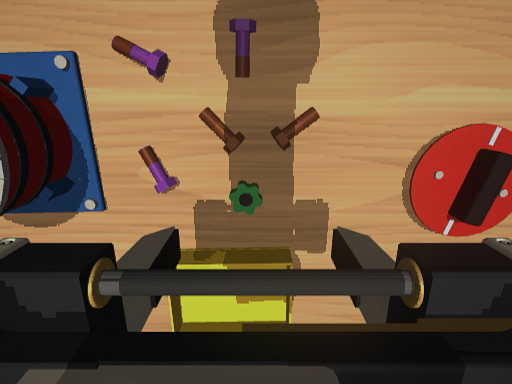

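```bash
cat > seg.py <<'E'
from h import *
def bolts(im,c):
    f=im.astype(float)+1
    rg=f[...,0]/f[...,1]; bg=f[...,2]/f[...,1]
    rust=(rg>1.7)&(bg<1.0)&(f[...,0]>35); purp=(bg>1.3)&(f[...,0]>35)
    near=cv2.dilate(purp.astype(np.uint8),np.ones((7,7)))>0
    out=[]
    for a,ct,m in blobs(rust,150):
        p=np.argwhere(m)[:,::-1]; w=cast(c,p,.011)
        if (m&near).sum()>8 or np.ptp(w,0).max()>.08: continue
        o=w.mean(0); u=np.linalg.svd(w-o,full_matrices=False)[2][0]
        s=(w-o)@u; lo,hi=np.percentile(s,[.5,99.5]); v=(w-o)@np.array([-u[1],u[0]])
        wl=np.ptp(v[s<lo+.009]); wh=np.ptp(v[s>hi-.009])
        vm=(v[s<0].max()+v[s<0].min())/2
        if wl>wh: u=-u; lo,hi=-hi,-lo; s=-s; v=-v
        sh=s<hi-.016; vm=(v[sh].max()+v[sh].min())/2
        o2=o+u*(lo+hi)/2+np.array([-u[1],u[0]])*vm
        out.append(dict(o=o2,yaw=np.arctan2(u[1],u[0]),L=hi-lo,wh=max(wl,wh),wl=min(wl,wh),px=ct))
    return out
def knob(im,c):
    f=im.astype(float)+1
    g=(f[...,1]>1.35*f[...,0])&(f[...,1]>1.2*f[...,2])&(f[...,1]>40)
    a,ct,m=max(blobs(g,50),key=lambda t:t[0])
    cn=max(cv2.findContours(m.astype(np.uint8),0,1)[0],key=cv2.contourArea)[:,0]
    w=cast(c,cn,.02); o,r=cv2.minEnclosingCircle((w*1e3).astype(np.float32)); o=np.array(o)/1e3
    d=w-o; th=np.arctan2(d[:,1],d[:,0]); rr=np.hypot(*d.T)
    ph=np.angle(np.sum((rr-rr.mean())*np.exp(6j*th)))/6
    return dict(o=o,R=r,lobe=np.degrees(ph),px=ct)
E
python3 - <<'E'
from seg import *
im,c=load("w1")
for b in bolts(im,c): print(b)
print(knob(im,c))
im=cv2.cvtColor(cv2.imread("pics/top0.png"),cv2.COLOR_BGR2RGB);c=viewer.get_calibration("top")
print("top")
for b in bolts(im,c): print(b)
print(knob(im,c))
E
```

```text
{'o': array([ 0.44296802, -0.04480824]), 'yaw': np.float64(-2.3926383150547603), 'L': np.float64(0.04501466209340649), 'wh': np.float64(0.006340172070925261), 'wl': np.float64(0.005316215355959022), 'px': array([217.57309942, 121.43274854])}
{'o': array([0.43996572, 0.05341109]), 'yaw': np.float64(2.2273058619619763), 'L': np.float64(0.04560070798272073), 'wh': np.float64(0.006118343522701191), 'wl': np.float64(0.005489050145137639), 'px': array([300.175 , 118.6875])}
{'o': array([ 0.44943669, -0.05114529]), 'yaw': np.float64(-2.3842593708986892), 'L': np.float64(0.046101695729191636), 'wh': np.float64(0.006300027134901606), 'wl': np.float64(0.0046460711435368), 'px': array([212.86956522, 126.74456522])}
{'o': array([0.44691118, 0.05855135]), 'yaw': np.float64(2.2414180590936708), 'L': np.float64(0.04588571162843737), 'wh': np.float64(0.006732430998696132), 'wl': np.float64(0.004975526868766977), 'px': array([303.51123596, 124.8988764 ])}
{'o': array([ 0.53813489, -0.0126131 ]), 'R': 23.48280906677246, 'lobe': np.float64(18.08561030244369), 'px': array([245.58785942, 196.96325879])}
top
{'o': array([ 0.44879125, -0.04311294]), 'yaw': np.float64(0.7915489974087394), 'L': np.float64(0.05914972171492268), 'wh': np.float64(0.027012766678275443), 'wl': np.float64(0.012588323224644895), 'px': array([272.55844156, 242.05844156])}
{'o': array([0.44604435, 0.05022909]), 'yaw': np.float64(-0.9505073537917679), 'L': np.float64(0.057172738251543495), 'wh': np.float64(0.02683153388574598), 'wl': np.float64(0.014091597189961887), 'px': array([237.56953642, 243.        ])}
{'o': array([ 0.5366217 , -0.01239253]), 'R': 20.98764991760254, 'lobe': np.float64(17.948105065244945), 'px': array([261.83229814, 208.35403727])}
```

```bash
sed -i 's/    near=/    rust=cv2.morphologyEx(rust.astype(np.uint8),cv2.MORPH_CLOSE,np.ones((5,5)))>0\n    near=/; s/(rg>1.7)/(rg>1.6)/; s/>35)/>22)/g' seg.py
python3 - <<'E'
from seg import *
im,c=load("w1")
for b in bolts(im,c): print(b)
print(im[128:131,215:225].tolist()[1])
E
```

```text
{'o': array([ 0.45052282, -0.04348061]), 'yaw': np.float64(0.7738484530942874), 'L': np.float64(0.05830124032543538), 'wh': np.float64(0.027927557786506615), 'wl': np.float64(0.014901136575331826), 'px': array([221.22174535, 130.0286123 ])}
{'o': array([0.44765499, 0.05084989]), 'yaw': np.float64(-0.9248894088345063), 'L': np.float64(0.05885042008953373), 'wh': np.float64(0.0283080820648507), 'wl': np.float64(0.01505280345699873), 'px': array([293.91822095, 127.66571019])}
[[101, 54, 30], [107, 55, 30], [113, 60, 34], [125, 70, 43], [139, 84, 54], [150, 93, 63], [145, 88, 59], [128, 72, 45], [115, 62, 35], [63, 36, 21]]
```

Both views agree, and the sizes match what's given (59 mm long, 27 mm head). I'll pick up bolt 1, then look at the barrel mouth before dropping it.

```bash
cat > act.py <<'E'
from seg import *
def best_yaw(p,yaw):
    q=np.array(manip.current_q()); c=[]
    for y in(yaw,yaw+np.pi):
        s=manip.solve_ik(p,down(y))
        if s is not None: c.append((abs(np.array(s)-q).max()+ (5 if abs(s[6])>2.4 else 0),y))
    return min(c)[1]
def pick(xy,z,yaw,f,zup=.25):
    yaw=best_yaw([*xy,z],yaw)
    manip.move_pose([*xy,z+.07],down(yaw)); manip.servo_line([*xy,z],vel=.12)
    effector.close(f); print("gap",manip.current_finger_gap(),"F",manip.current_force())
    manip.servo_line([*xy,zup],vel=.3); print("gap",manip.current_finger_gap(),"t",manip.current_clock())
    return yaw
def bolt(o,yaw):
    return pick(np.array(o)+.002*np.array([np.cos(yaw),np.sin(yaw)]),.022,yaw+np.pi/2,30)
E
python3 - <<'E'
from act import *
bolt([0.450,-0.0433],np.radians(44.8))
b=[.461,-.309,.25]; y=best_yaw(b,np.pi/2)
manip.move_pose(b,down(y)); im,c=shot("wrist","w2"); print(y,manip.current_q(),c["eye"],manip.current_clock())
E
```

```text
gap 0.014857133461148501 F [ 0.05419193 -0.45432514 -0.27167371]
gap 0.015241345620520388 t 6.3667
1.5707963267948966 [ 0.34019829  0.29760612  0.23956779  1.80841114 -0.08223467  1.04630456
  2.18643264] [ 0.38203391 -0.30703681  0.38838501] 7.4583
```

View pics/w2.png

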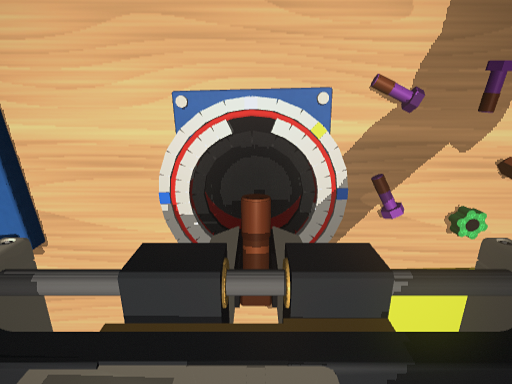

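Bolt 1 is held. The rim is visible with blue marks at (165,198) and (342,193) and yellow at (318,131). I'll measure the axis from the marks in both views before dropping.

```bash
cat > rim.py <<'E'
from h import *
def marks(im,c,ctr,hsvmin=60):
    h=cv2.cvtColor(im,cv2.COLOR_RGB2HSV); out={}
    vv,uu=np.mgrid[:384,:512]; W=cast(c,np.c_[uu.ravel(),vv.ravel()],.13).reshape(384,512,2)
    r=np.hypot(*(W-ctr).transpose(2,0,1)); ring=(r>.0765)&(r<.0895)
    for n,a,b in(("yellow",22,36),("blue",100,125)):
        m=ring&(h[...,0]>=a)&(h[...,0]<=b)&(h[...,1]>130)&(h[...,2]>70)
        for A,ct,mm in blobs(m,6):
            p=W[mm].mean(0); d=p-ctr; out.setdefault(n,[]).append((p.round(4).tolist(),round(float(np.hypot(*d)),4),round(float(np.degrees(np.arctan2(d[1],d[0]))),1),int(A)))
    # red ring: circle fit
    m=(np.hypot(*(W-ctr).transpose(2,0,1))<.1)&((h[...,0]<6)|(h[...,0]>174))&(h[...,1]>190)&(h[...,2]>130)&(r>.06)&(r<.085)
    P=W[m]
    if len(P)>40:
        s=np.linalg.lstsq(np.c_[2*P,np.ones(len(P))],(P**2).sum(1),rcond=None)[0]
        out["redfit"]=(s[:2].round(4).tolist(),round(float(np.sqrt(s[2]+s[0]**2+s[1]**2)),4),len(P))
    return out
E
python3 - <<'E'
from rim import *
ctr=np.array([.461,-.309])
im=cv2.cvtColor(cv2.imread("pics/top0.png"),cv2.COLOR_BGR2RGB)
for n,(i,c) in dict(top=(im,viewer.get_calibration("top")),w2=load("w2")).items():
    print(n)
    for k,v in marks(i,c,ctr).items(): print(k,v)
E
```

```text
top
yellow [([0.522, -0.3671], 0.0842, -43.6, 23), ([0.4019, -0.2533], 0.0812, 136.7, 23)]
blue [([0.4606, -0.2257], 0.0833, 90.3, 16), ([0.4645, -0.3922], 0.0833, -87.6, 22)]
redfit ([0.4621, -0.3094], 0.0754, 239)
w2
yellow [([0.4039, -0.2513], 0.0811, 134.7, 130)]
blue [([0.3829, -0.3097], 0.0781, -179.5, 789), ([0.4619, -0.2258], 0.0832, 89.4, 105), ([0.4669, -0.3918], 0.0831, -85.9, 114)]
redfit ([0.4637, -0.3089], 0.0749, 1292)
```

The axis is at (0.463,-0.309) and barrel yaw is about +1.5°, consistent across marks and views. Next: drop bolt 1, then bolt 2, then put the knob in the tray.

```bash
python3 - <<'E'
from act import *
B=[.463,-.309]
manip.servo_line([*B,.154],vel=.2); effector.open_jaws(); manip.servo_line([*B,.25],vel=.3)
bolt([0.4473,0.0506],np.radians(-53.3))
b=[*B,.25]; y=best_yaw(b,np.pi/2); manip.move_pose(b,down(y)); print("gap",manip.current_finger_gap())
manip.servo_line([*B,.154],vel=.2); effector.open_jaws(); manip.servo_line([*B,.25],vel=.3)
y=pick([.5375,-.0126],.024,np.radians(108),15,zup=.15)
t=[.681,-.035]; y=best_yaw([*t,.12],np.radians(88.6))
manip.move_pose([*t,.13],down(y)); manip.servo_line([*t,.032],vel=.2); print("gap",manip.current_finger_gap())
effector.open_jaws(); manip.servo_line([*t,.2],vel=.3)
l=[.47,.272,.27]; y=best_yaw(l,np.pi/2); manip.move_pose(l,down(y)); 
shot("wrist","w3"); im,c=shot("top","top1"); shot("scene","s1"); print(manip.current_clock(),y,manip.current_q())
a=cv2.imread("pics/w3.png"); b=cv2.resize(cv2.imread("pics/top1.png")[110:300,220:450],None,fx=2,fy=2,interpolation=cv2.INTER_CUBIC)
cv2.imwrite("pics/v1.png",np.vstack([cv2.resize(a,(460,345)),b])[:, :][:600+125] if 0 else np.hstack([cv2.resize(a,(340,255)),cv2.resize(b,(460,380))[:255]]) if 0 else np.hstack([cv2.copyMakeBorder(cv2.resize(a,(340,255)),0,125,0,0,0),cv2.resize(b,(460,380))]))
E
```

```text
gap 0.01499860948418572 F [ 0.38463979 -0.40434275 -0.26754748]
gap 0.014831407905876386 t 14.1083
gap 0.015098035580580737
gap 0.0395086047258251 F [-0.48996772  0.11424841  0.45236615]
gap 0.03927388985533931 t 21.2833
gap 0.039446633232714516
25.8167 4.71238898038469 [-1.05095685  0.28365992  0.57813373  1.82166687 -0.17284976  1.08684323
 -1.98350857]
```

View pics/v1.png

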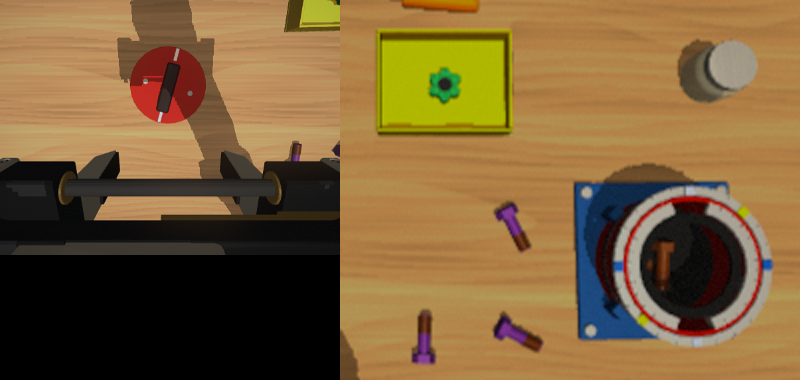

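The knob is in the tray, and one bolt is visible in the barrel at about (381,242) in top-image pixels. Now I'll measure the lid, and check where that bolt lies and where the second one is.

```bash
cat > lid.py <<'E'
from h import *
def lid(im,c,g,z=.023):
    h=cv2.cvtColor(im,cv2.COLOR_RGB2HSV); vv,uu=np.mgrid[:384,:512]
    W=cast(c,np.c_[uu.ravel(),vv.ravel()],z).reshape(384,512,2)
    r=np.hypot(*(W-g).transpose(2,0,1))
    red=(r<.09)&((h[...,0]<8)|(h[...,0]>172))&(h[...,1]>190)&(h[...,2]>70)
    cn=max(cv2.findContours(cv2.morphologyEx(red.astype(np.uint8),cv2.MORPH_CLOSE,np.ones((7,7))),0,1)[0],key=cv2.contourArea)[:,0]
    P=cast(c,cn,z)
    for _ in range(3):
        s=np.linalg.lstsq(np.c_[2*P,np.ones(len(P))],(P**2).sum(1),rcond=None)[0]; o=s[:2]; R0=np.sqrt(s[2]+o@o)
        e=np.abs(np.hypot(*(P-o).T)-R0); P=P[e<max(.0015,1.5*e.mean())]
    r=np.hypot(*(W-o).transpose(2,0,1))
    wh=(r>.045)&(r<.073)&(h[...,1]<90)&(h[...,2]>110)
    bl=[(int(a),W[m].mean(0)) for a,_,m in blobs(wh,4)]
    out=[(a,round(float(np.hypot(*(p-o))),4),round(float(np.degrees(np.arctan2(*(p-o)[::-1]))),2)) for a,p in bl]
    return o.round(4),round(float(R0),4),out
E
python3 - <<'E'
from lid import *
g=np.array([.515,.272])
ct=viewer.get_calibration("top")
for n in("top0","w3","top1"):
    im=cv2.cvtColor(cv2.imread(f"pics/{n}.png"),cv2.COLOR_BGR2RGB); c=ct if n[0]=="t" else load(n)[1]
    print(n,lid(im,c,g))
print(cast(ct,(381.5,242.5),.122),cast(ct,(381.5,242.5),.03))
im=cv2.imread("pics/top1.png")[195:290,345:445]; s=cv2.imread("pics/s1.png")[75:160,160:250]
f=lambda x:cv2.convertScaleAbs(cv2.resize(x,(400,400),interpolation=cv2.INTER_CUBIC),alpha=2)
cv2.imwrite("pics/v2.png",np.hstack([f(im),f(s)]))
E
```

```text
top0 (array([0.5154, 0.2736]), 0.0732, [(21, 0.0619, -14.69), (5, 0.0475, 75.75), (4, 0.0464, -106.26), (21, 0.0621, 164.33)])
w3 (array([0.5176, 0.2739]), 0.0732, [(90, 0.0617, -15.22), (25, 0.0472, 75.8), (25, 0.0473, -105.88), (70, 0.0624, 164.94)])
top1 (array([0.5166, 0.2725]), 0.0717, [(22, 0.0609, -13.98)])
[[ 0.46094437 -0.27996038]] [[ 0.45590562 -0.31352874]]
```

View pics/v2.png

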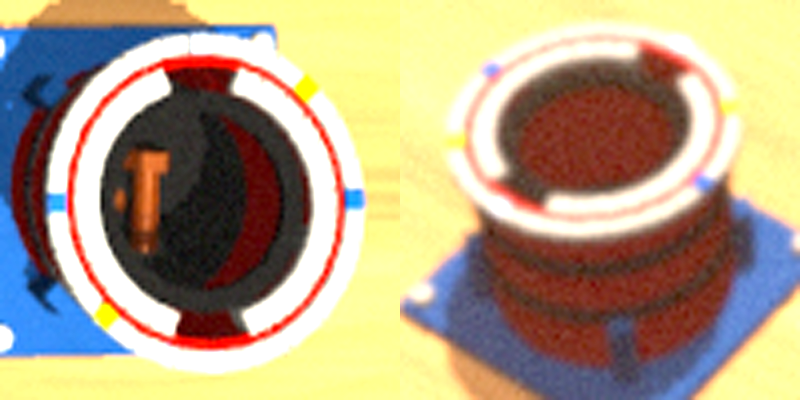

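The bright bolt is on the barrel floor and the second's edge shows beside it under the seal, so both are inside. The lid is at (0.5167,0.2737) with yaw −15.1°. I'll grip it and hover over the barrel.

```bash
python3 - <<'E'
from act import *
from lid import lid
L=np.array([.5167,.2737]); B=np.array([.463,-.3092])
yl=np.radians(-15.1-90); yb=np.radians(1.5-90)
q=[manip.solve_ik([*p,z],down(y)) for p,z,y in((L,.046,yl),(B,.25,yb),(B,.158,yb),(B,.158,yb-np.pi/4))]
for s in q: print(None if s is None else np.round(s,2))
assert all(s is not None and abs(s[6])<2.4 for s in q)
manip.move_pose([*L,.12],down(yl)); manip.servo_line([*L,.046],vel=.1)
effector.close(55); print("gap",manip.current_finger_gap(),manip.current_force())
manip.servo_line([*L,.25],vel=.2)
manip.move_pose([*B,.25],down(yb)); manip.servo_line([*B,.195],vel=.15); manip.sleep(.2)
print("gap",manip.current_finger_gap(),manip.current_force(),manip.current_tool_pos(),manip.current_clock(),np.round(manip.current_q(),2))
z=manip.current_tool_pos()[2]-.023
for n in("wrist","top"):
    im,c=shot(n,"h_"+n); print(n,lid(im,c,B,z))
cv2.imwrite("pics/v3.png",np.hstack([cv2.resize(cv2.imread(f"pics/h_{n}.png"),(400,300)) for n in("wrist","top")]))
E
```

```text
[-0.9   0.67  0.49  1.87 -0.46  0.72 -1.98]
[-0.14  0.4   0.87  1.82 -0.34  1.08 -0.69]
[-0.11  0.54  0.85  1.9  -0.5   0.93 -0.56]
[-0.11  0.54  0.85  1.9  -0.5   0.93 -1.35]
gap 0.023900994150468858 [ 0.07682815 -0.45619919  0.88417001]
gap 0.02383131968467848 [-0.08698649  0.31184079 -2.64061447] [ 0.46369046 -0.30970434  0.19610649] 32.4333 [-0.2   0.53  0.99  1.87 -0.52  1.02 -0.54]
wrist (array([ 0.4793, -0.3093]), 0.0637, [(3617, 0.0587, 13.44), (263, 0.0517, 1.52), (8, 0.0709, -41.39), (373, 0.0674, -55.48), (15, 0.0724, 87.55), (8, 0.0725, -84.01), (93, 0.0485, 108.69), (97, 0.0486, -105.63)])
top (array([ 0.4655, -0.2979]), 0.0736, [(26, 0.0587, -11.31), (266, 0.0534, -95.61), (45, 0.0695, 127.03), (24, 0.0645, -167.41)])
```

View pics/v3.png

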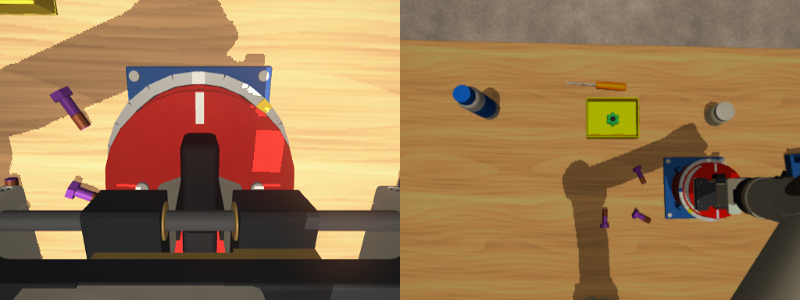

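The lid's white line (≈198,107 in the wrist half) lines up with the rim's white mark (≈198,77). I'll lower it while watching the forces.

```bash
python3 - <<'E'
from act import *
B=np.array([.463,-.3092])
for z in(.182,.177,.173,.170,.167):
    manip.servo_line([*B,z],vel=.05); f=np.array(manip.current_force())
    print(z,np.round(manip.current_tool_pos(),4),f.round(1),np.round(manip.current_wrist_torque(),2),round(manip.current_clock(),2))
    if abs(f[2])>15 or np.hypot(*f[:2])>12: print("stop");break
E
```

```text
0.182 [ 0.4626 -0.309   0.1814] [ 0.4  0.2 -2.2] [-0.07  0.21  0.04] 32.94
0.177 [ 0.4628 -0.3091  0.1767] [-0.1 -0.2 -2.9] [-0.02  0.13  0.05] 33.19
0.173 [ 0.4629 -0.3091  0.1727] [ 0.4  0.3 -2.4] [-0.05  0.18  0.  ] 33.44
0.17 [ 0.4629 -0.3091  0.1698] [-0.4 -0.3 -2.4] [-0.08  0.22  0.02] 33.69
0.167 [ 0.4634 -0.3096  0.1674] [ 0.7 -0.9  2. ] [-0.06  0.16 -0.06] 33.94
```

Entered cleanly, and the seal contact is at the expected height. Now press down.

```bash
python3 - <<'E'
from act import *
B=np.array([.463,-.3092])
for z in(.163,.160,.1585,.1575,.1565):
    manip.servo_line([*B,z],vel=.05); manip.sleep(.1); f=np.array(manip.current_force())
    print(z,np.round(manip.current_tool_pos(),4),f.round(1),np.round(manip.current_wrist_torque(),2),round(manip.current_clock(),2),manip.current_finger_gap())
    if f[2]>14 or np.hypot(*f[:2])>12: print("stop");break
E
```

```text
0.163 [ 0.4634 -0.3096  0.1634] [ 0.8 -1.4  2.8] [-0.3   0.01 -0.04] 34.29 0.02375607977065763
0.16 [ 0.4634 -0.3096  0.1604] [ 1.4 -1.3  4.6] [-0.32 -0.14  0.02] 34.64 0.023391511296847998
0.1585 [ 0.4634 -0.3096  0.1588] [ 2.4 -1.9  4.2] [-0.57 -0.27 -0.03] 34.99 0.02397723747490541
0.1575 [ 0.4634 -0.3096  0.158 ] [ 2.  -1.3  6.8] [-0.45 -0.2   0.03] 35.34 0.02356888451156308
0.1565 [ 0.4634 -0.3096  0.1579] [-0.8  0.2 15.3] [ 0.    0.43 -0.06] 35.69 0.023700873113255458
stop
```

The flange is seated on the rim at TCP 0.158. Easing to 0.158 and turning clockwise in steps while watching the torque.

```bash
python3 - <<'E'
from act import *
B=np.array([.463,-.3092])
for d in range(0,46,5):
    manip.servo_line([*B,.1578],ori=down(np.radians(1.5-d-90)),vel=.05)
    f=np.array(manip.current_force());m=np.array(manip.current_wrist_torque())
    yt=R.from_quat(manip.current_tcp_rot()).as_matrix()[:,1]; yaw=np.degrees(np.arctan2(yt[1],yt[0]))+90
    print(d,round(yaw,1),np.round(manip.current_tool_pos(),4),f.round(1),m.round(2),round(manip.current_clock(),2))
    if np.hypot(*f[:2])>20 or abs(m[2])>3 or f[2]>25: print("stop");break
manip.sleep(.5); shot("wrist","t1"); shot("top","top2")
print(manip.current_clock(),manip.current_finger_gap(),manip.current_joint_velocities())
E
```

```text
0 1.5 [ 0.4634 -0.3096  0.1583] [ 3.2 -2.2  5.1] [-0.6  -0.28  0.05] 35.94
5 -3.6 [ 0.4629 -0.309   0.158 ] [ 1.6 -0.1  7.6] [-0.18 -0.04 -0.32] 36.19
10 -8.5 [ 0.4628 -0.3088  0.158 ] [0.3 0.1 7.4] [-0.2   0.06 -0.29] 36.44
15 -13.5 [ 0.4628 -0.3088  0.158 ] [0.  0.4 8.1] [-0.14  0.12 -0.32] 36.69
20 -18.5 [ 0.4627 -0.3088  0.158 ] [0.3 0.8 9. ] [-0.11  0.1  -0.26] 36.94
25 -23.5 [ 0.4627 -0.3087  0.158 ] [-0.2  0.6  8.7] [-0.    0.16 -0.25] 37.19
30 -28.5 [ 0.4627 -0.3087  0.1579] [0.4 0.2 8.6] [-0.04  0.11 -0.29] 37.44
35 -33.5 [ 0.4627 -0.3087  0.158 ] [0.1 1.2 8.6] [-0.05  0.14 -0.29] 37.69
40 -38.6 [ 0.4627 -0.3087  0.158 ] [-0.3  1.   8.8] [ 0.01  0.11 -0.26] 37.94
45 -43.6 [ 0.4627 -0.3087  0.158 ] [-0.   0.5  8.9] [ 0.08  0.09 -0.26] 38.19
38.7917 0.02382417455075053 [-1.50319121e-03  1.18882695e-03  1.97565203e-03  5.27709377e-04
 -2.35369651e-05 -4.65883178e-04  1.41794812e-04]
```

View pics/t1.png

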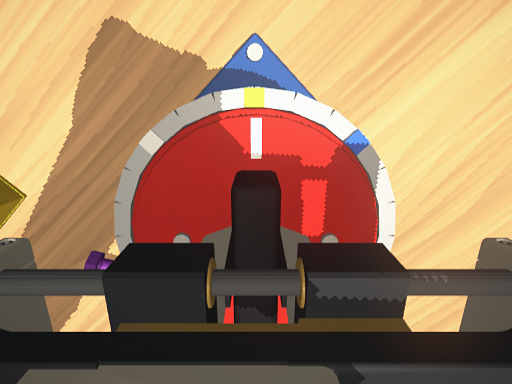

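The lid's white line (256,138) points at the yellow mark (254,97). The flange is flat on the rim, the grip is steady, and there's still 30° or more before the click. Handing in.

```bash
python3 -c "
from bench import manip
print(manip.current_force(),manip.hand_in())"
```

```text
the job is handed in; nothing more can be done
[0.49540116 1.51055809 9.34971125] None
```

The job is handed in at about 39 s: both rusty bolts are in the barrel, the knob is in the tray, and the lid is pressed down, turned to the yellow mark short of the click and still gripped there; the spray can, jar and screwdriver were left alone.

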